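Set up the honing stand and load the scraper

ROBOT

A 6-joint arm with a two-finger parallel gripper is mounted at the origin on the work surface. World frame = base frame: x ahead of the robot, y to its left, z up, the work surface at z = 0. Lengths are in m, angles in rad, forces in N, time in s.
With the tool pointing down it reaches from about 0.35 to 0.775 m from the base axis. Payload 7.3 kg.
Tool frame: the origin (TCP) lies on the front face of the gripper's body, between the roots of the fingers; the fingertips stand ahead of it and the grasp point (between the pads) lies 47 mm ahead of it (finger_overhang is the z of the fingertips in the tool frame, in m); z points along the fingers, y is the line along which they close (so a half turn about z gives the same grasp; the last joint's range is limited). The gripper opens to 92 mm and grips with 3 to 60 N. Pads are 19 mm wide; open, the fingers measure 130 mm over their backs; the gripper's body (75 mm by 190 mm) begins 47 mm behind the grasp point.
Start: joints at [1.122, 0.342, 1.524, -0, 1.275, -0.146], TCP at [0.157, 0.501, 0.292] pointing down, gripper open.
Joint ranges: [-2.53, 2.53], [-0.77, 2.02], [0.04, 2.7], [-1, 4.14], [0.28, 2.66], [-3.11, 3.11]. Speed limits (rad/s): [2.57, 2.57, 3.14, 3.14, 3.14, 3.14].

INTERFACE

Orientations are given as [roll, pitch, yaw] about the fixed x, y, z axes, in that order (R = Rz(yaw) Ry(pitch) Rx(roll)).
In Python, from cell import * gives the robot as it stands. The module is installed in compiled form; this text tells all that it offers.
- The arm moves only by the tool arm_command, never from a script. Its argument "series" is a list of rows, each an object of numbers: "x", "y", "z": the shift along the tool's x, y, z in mm; "rx", "ry", "rz": the turn, a rotation vector about the tool's x, y, z in degrees. A call has 1 to 20 rows; each row is the pose to reach, as a shift and turn from the pose commanded when the call began, along the tool's axes at that moment; what a row does not reach only later rows make up. A row lasts 1/10 s, in which the tool goes at most 50 mm and 8.59 degrees, less where a joint would pass 70% of its speed; a pose out of reach is approached as far as the arm can. A call with a gripper value outside its range is refused whole. "hand" is the finger opening in mm, from 0 to 91.8, set as the call begins (left out, the last holds). The fingers move at their own pace and stop on an object; "squeeze" is the grip in N (left out, the last holds). Time passes only in rows, so rows that repeat a pose let the fingers close. It gives the time, the measured TCP pose, the force, the opening and the grip force at its end, in the units of the state.
- observe(): the state, without advancing time (a new reading comes with each control period).
- read_camera(name): name is "side" or "top"; returns a dict with "pixels" (480x640x3 uint8, blue, green, red), "K" (3x3 intrinsics, pixels), "rvec" (rotation vector, rad) and "tvec" (3), from world to camera coordinates, as OpenCV has them. Camera axes: x right, y down, z forward; pixel columns grow to the right and rows downward; lengths in m; the calibration is good to about 2 mm. A picture is of the moment at which its call begins. There is no depth.
- hand_in(): hands the job in; it is judged then, once.
Trained networks look in a picture, given as the dict that the camera call returned (one of the last four; its "shot" number tells which), for a name from the list of things; names that differ only in an ending like _2 or _b are one class to them, and where a whole thing is asked for, a point or a joint stands for the part that bears it (a point fixed in the world has none). Each returns a list of dicts, best first, with "confidence" (0 to 1); they miss things now and then, are a little off and sometimes report something else, mostly with a low value. They report only what shows in the picture. A call takes as long as a camera call.
- boxes_of(picture, query): "point" ([x, y, z] in m, in world coordinates, good to about 4 mm: the middle of the surface that is visible of it).
- trace(picture, query): "pixels" (480x640 bool, what is visible of it).
- mark_of(picture, query): "point" ([x, y, z] in m, in world coordinates, good to about 4 mm: a listed point, or the origin of a listed thing).
The state is a dict: "time": time; "qpos": joint angles; "qvel": joint speeds; "joint_efforts": joint torques, N m; "tool_pos": TCP position; "tool_rot": TCP orientation; "contact_force": force on the tool from outside, world axes, zero at the start; "torque": the same for the moment, N m; "opening": finger opening in m; "grip_force": force on a finger pad.
Only numpy, scipy, OpenCV 4.12 (cv2) and the standard library are available. Lean on these libraries where they do the work, as an engineer would, in place of code of your own. Each camera call takes 0.05 s, during which the arm holds its last target. There are 200 camera calls.

TASK

First turn the numbered sleeve on the honing stand from where it is to 3, and let it rest in its click. Then take the scraper (the tool with the flat, slab-shaped wooden handle) out of the wooden rack and slide it blade first, fully home, into the slot in the stand's sloping panel, with the sleeve still at 3. Let go of everything, and do not disturb the other two tools, the jar or the stone.

Things in the scene. Friction and masses are not known exactly. Their poses are not given: they have to be found in the camera images.
- stand: Honing stand, fixed, on either side of the bench, yawed. Base 190 x 250 mm under a grey panel 150 (up the slope) x 250 x 45 mm thick that leans 25 degrees. Origin on the bench; z up, x level towards the panel's high edge, y along its width. Centre of the panel's top face 85 mm above the origin; sleeve at y = +60 mm of it, slot at y = -60 mm, both on the centre line.
- slot_mouth (a point): Centre of the slot's mouth, on the panel's top face. Axes of the panel: z its outward normal (25 degrees from vertical, leaning to the stand's -x side, the robot's side), x up the slope, y along its width. The slot is 48 mm long along y, 7 mm wide along x, 36 mm deep along -z, with a 2 mm chamfer at the mouth.
- sleeve_grip (a point): On the sleeve's axis, 30 mm above the panel's face, a good height for the pads. z is the sleeve's axis, parallel to the panel's normal; x and y turn with it. Sleeve of dark ribbed steel, 44 mm diameter from 6 to 43 mm above the panel, over a flange of 62 mm diameter and 6 mm high. A fixed 14 mm spindle stands through it to 58 mm above the panel.
- sleeve (a joint): Sleeve angle in rad: number = joint / 0.2618 (15 degrees each, 0 to 10, a click at each; 3 is 0.785 rad). It grows clockwise seen from above the panel, so turn counterclockwise for a lower number. Starts between 7 and 10; stops just past 0 and 10. A click takes about 0.1 N m to pass; let go, the sleeve springs to the nearest number.
- dial (a point): Centre of the white dial, 96 mm diameter, on the panel's face under the sleeve; axes as slot_mouth. Eleven black marks stand for 0 to 10, those of 0, 5 and 10 longer and thicker. 5 points straight up the slope (+x), 0 lies 75 degrees counterclockwise of it (left, seen from the robot), 10 lies 75 degrees clockwise. The white pointer on the sleeve's flange shows the number set.
- rack: Wooden rack, fixed to the bench: block 90 (x) x 200 (y) x 50 mm high, origin at the centre of its underside. Three slots along x, each 48 x 7 mm and 40 mm deep, at y = -65, 0 and +65 mm, with a tool standing upright in each, in any order.
- scraper: Scraper, about 110 g, standing blade down in a rack slot. Origin at the centre of the blade's lower edge; z up along the tool. Blade steel, 44 mm wide (x), 4 mm thick (y), from z = 0 to 66 mm; handle a pale wooden slab 36 mm (x) x 16 mm (y), from z = 60 to 115 mm, to be pinched across its 16 mm. Same both ways round.
- chisel: Bystander in the rack: same blade, round turned wooden handle 28 mm across, 118 mm tall in all. Origin as the scraper's.
- knife: Bystander in the rack: same blade, thin square wooden handle 14 x 14 mm, 120 mm tall in all. Origin as the scraper's.
- jar: Bystander: amber glass jar, 56 mm diameter, 110 mm high, standing behind the gap between the stand and the rack. Origin at the centre of its underside.
- stone: Bystander: grey sharpening stone on a dark wooden base, 55 x 180 x 38 mm, lying across on the robot's side of the stand and rack (55 mm along its x). Origin at the centre of its underside.

How it is judged:
By the outcome, as a careful person would: the job done as asked, in the order asked, and still so for the second after the job is handed in, with the robot touching nothing.
It also fails if it takes over 72 s, if anything falls off the work surface, if the arm or the gripper's body presses on something with over 40 N, if the wrist force passes 120 N, or if a joint passes its speed limit or range.

## Working session

There is one attempt and no reset: what is moved stays moved. The work goes in short steps, Python scripts to look and compute and a tool call to move; the robot and the scene stay as the last step left them, time stands still between calls to the robot, and variables do not carry over. Pictures are saved under pics/ and viewed, at most 10 in all, crops included, and the job is handed in when it is done.

Besides the shell and the picture viewer there is one more tool, called by a JSON object that holds its "method" and its "body", one argument or row to a line. arm_command: Moves the arm, as the interface text tells. Its arguments: {"type":"object","properties":{"series":{"type":"array"},"hand":{"type":"number"},"squeeze":{"type":"number"}},"required":["series"]}

```bash
mkdir -p pics
cat > h.py <<'E'
from cell import *
import numpy as np, cv2
from scipy.spatial.transform import Rotation as R
def cam(n,save=None):
    p=read_camera(n)
    if save: cv2.imwrite('pics/'+save,p['pixels'])
    return p
def proj(p,X):
    return cv2.projectPoints(np.array(X,float).reshape(-1,3),np.array(p['rvec']),np.array(p['tvec']),np.array(p['K']),None)[0].reshape(-1,2)
def ray(p,uv):
    Rm=cv2.Rodrigues(np.array(p['rvec']))[0];t=np.array(p['tvec']).ravel()
    d=Rm.T@np.linalg.solve(np.array(p['K']),[uv[0],uv[1],1]);return -Rm.T@t,d
E
python3 - <<'E'
from h import *
np.set_printoptions(precision=4,suppress=True)
s=observe();print(s['time'],s['tool_pos'],s['tool_rot'])
for n in('top','side'):
    p=cam(n,n+'1.png')
    print(n,ray(p,(320,240)))
    for q in('stand','slot_mouth','sleeve_grip','dial','rack','scraper','chisel','knife','jar','stone'):
        print(q,[(np.array(m['point']),round(m['confidence'],2)) for m in mark_of(p,q)[:2]])
E
```

```text
0.0 [0.1564 0.5008 0.2915] [-3.1401 -0.0002  2.8388]
top (array([0.5618, 0.0017, 0.8917]), array([ 0.044 , -0.0105, -0.999 ]))
stand [(array([ 0.6482, -0.1797,  0.0029]), 0.76)]
slot_mouth [(array([ 0.6273, -0.2362,  0.0884]), 0.75)]
sleeve_grip [(array([ 0.6561, -0.1194,  0.1126]), 0.61)]
dial [(array([ 0.6651, -0.1252,  0.0862]), 0.63)]
rack [(array([0.616 , 0.2057, 0.0017]), 0.58)]
scraper [(array([0.618 , 0.202 , 0.0083]), 0.65)]
chisel [(array([0.6233, 0.1419, 0.0125]), 0.56)]
knife [(array([0.6123, 0.268 , 0.0123]), 0.82)]
jar [(array([0.623 , 0.1418, 0.0105]), 0.66), (array([0.7708, 0.0227, 0.0009]), 0.58)]
stone [(array([ 0.6652, -0.121 ,  0.0852]), 0.68), (array([ 0.4129, -0.0448, -0.0048]), 0.55)]
side (array([0.4412, 0.5213, 0.5734]), array([ 0.2227, -0.7034, -0.6751]))
stand [(array([ 0.6456, -0.1793,  0.0014]), 0.83)]
slot_mouth [(array([ 0.6291, -0.2389,  0.0819]), 0.72)]
sleeve_grip [(array([ 0.6591, -0.1195,  0.1132]), 0.81), (array([ 0.6515, -0.1791,  0.0026]), 0.33)]
dial [(array([ 0.6667, -0.1194,  0.0862]), 0.85), (array([ 0.6491, -0.1774,  0.0021]), 0.64)]
rack [(array([ 0.6211,  0.2084, -0.001 ]), 0.84), (array([0.6163, 0.2718, 0.0092]), 0.16)]
scraper [(array([0.6102, 0.2726, 0.0087]), 0.74), (array([0.6227, 0.2094, 0.0115]), 0.65)]
chisel [(array([0.6234, 0.1383, 0.0071]), 0.84)]
knife [(array([0.6106, 0.2689, 0.0062]), 0.61), (array([ 0.6675, -0.1252,  0.0837]), 0.21)]
jar [(array([ 0.7632,  0.0195, -0.0002]), 0.97), (array([0.6124, 0.2731, 0.0084]), 0.45)]
stone [(array([ 0.4092, -0.0489, -0.0001]), 0.7), (array([0.6183, 0.2071, 0.0034]), 0.35)]
```

View pics/top1.png

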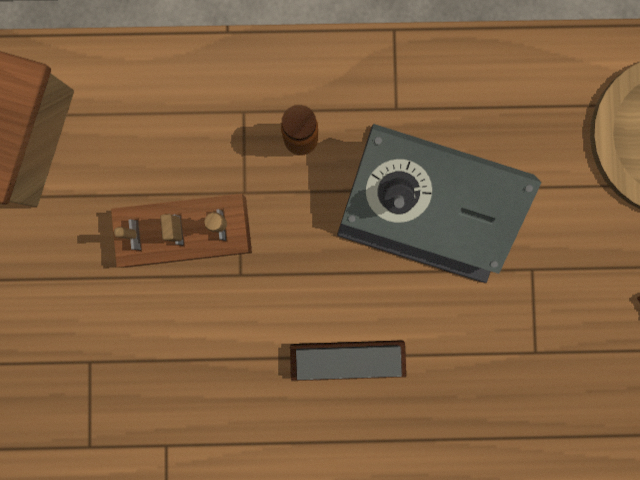

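View pics/side1.png

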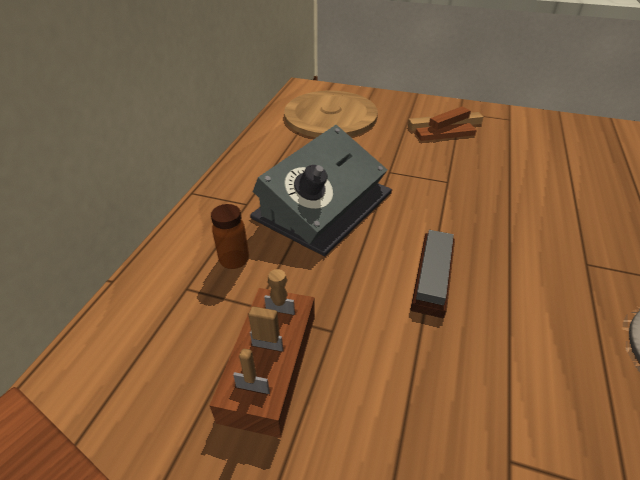

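The scraper (pale slab handle) is in the middle rack slot: top view about (172,228), side view about (264,325). The dial is at (400,190) in the top view and the slot at (478,214). Next I'll rectify the panel plane in both views.

```bash
cat >> h.py <<'E'
def panelR(yaw): return R.from_euler('z',yaw).as_matrix()@R.from_euler('y',-25,degrees=True).as_matrix()
def rect(p,o,yaw,s=3,hx=80,hy=130):
    # output: up = +x panel, left = +y
    P=panelR(yaw); c=[(hx,hy),(hx,-hy),(-hx,-hy),(-hx,hy)]
    W=[np.array(o)+P@np.array([a/1e3,b/1e3,0]) for a,b in c]
    src=proj(p,W).astype(np.float32);dst=np.float32([((hy-b)*s,(hx-a)*s) for a,b in c])
    return cv2.warpPerspective(p['pixels'],cv2.getPerspectiveTransform(src,dst),(2*hy*s,2*hx*s),flags=cv2.INTER_CUBIC)
E
python3 - <<'E'
from h import *
np.set_printoptions(precision=4,suppress=True)
yaw=np.radians(-18.); d=np.array([.666,-.122,.085]);sl=np.array([.628,-.2375,.085]);o=(d+sl)/2
o=np.array([.6475,-.1795,.085]);im=[]
for n in('top','side'):
    p=cam(n); r=rect(p,o,yaw);im.append(r)
    g=r.max(2);c=r.min(2)
    cx=lambda u,v:(80-v/3,130-u/3)
    # slot: dark in region around y=-60
    m=np.zeros_like(g);m[160:320,460:680]=255
    t=((g<45)&(m>0)).astype(np.uint8)
    k,l,st,ce=cv2.connectedComponentsWithStats(t);i=1+st[1:,4].argmax()
    pts=np.argwhere(l==i)[:,::-1].astype(np.float32)
    mr=cv2.minAreaRect(pts);print(n,'slot',cx(*mr[0]),np.array(mr[1])/3,mr[2])
    w=(c>120).astype(np.uint8);w[:,440:]=0
    k,l,st,ce=cv2.connectedComponentsWithStats(w);i=1+st[1:,4].argmax()
    h=cv2.convexHull(np.argwhere(l==i)[:,::-1].astype(np.int32))
    e=cv2.fitEllipse(h);print('dial',cx(*e[0]),np.array(e[1])/3)
cv2.imwrite('pics/rect.png',cv2.resize(np.vstack(im),None,fx=.62,fy=.62,interpolation=cv2.INTER_AREA))
a=np.hstack([cv2.resize(i[60:420,30:390],(400,400),interpolation=cv2.INTER_CUBIC) for i in im]);cv2.imwrite('pics/dial.png',a)
E
```

```text
top slot (0.8333333333333286, -80.33333333333334) [5.6667 8.6667] 90.0
dial (1.0654093424479214, 59.83860270182292) [95.5797 96.2552]
side slot (0.6666666666666714, -57.5) [45.      7.3333] 0.0
dial (29.67827351888021, 67.11138916015625) [37.451  77.5027]
```

View pics/rect.png

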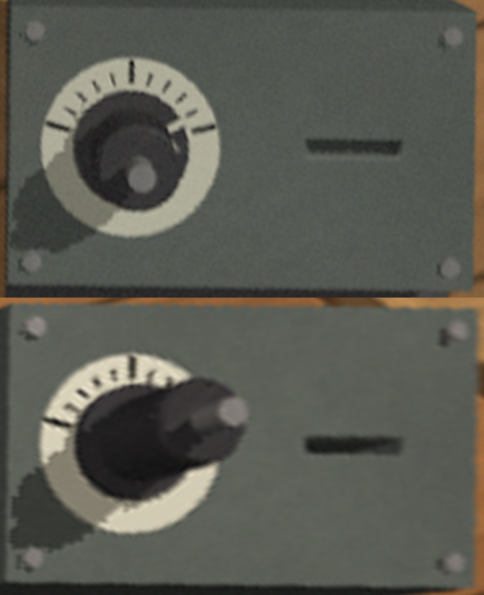

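View pics/dial.png

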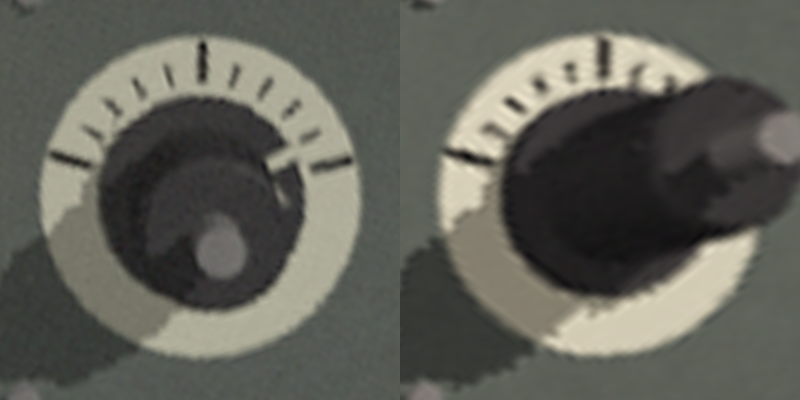

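Pointer in the top view crop is at (282,157), which is about 61° clockwise of the 5 mark, so the sleeve reads 9. It needs a 90° counterclockwise turn. The panel pose agrees between the two views to about 1 mm, with yaw ≈ -18.7°.

```bash
cat >> h.py <<'E'
YAW=np.radians(-18.7);O=np.array([.6475,-.1795,.085]);P=panelR(YAW)
def pan(x,y,z): return O+P@np.array([x,y,z])/1e3
def tool(yang,z,frame=P): # tool z = -frame z ; tool y at yang deg in frame xy
    a=np.radians(yang);y=frame@[np.cos(a),np.sin(a),0];zz=-frame[:,2]
    return np.column_stack([np.cross(y,zz),y,zz])
def delta(pos,Rt,s=None):
    s=s or observe();R0=R.from_euler('xyz',s['tool_rot']).as_matrix()
    d=R0.T@(np.array(pos)-s['tool_pos'])*1e3;r=R.from_matrix(R0.T@Rt).as_rotvec(degrees=True)
    print('d',d.round(1),'r',r.round(2));return d,r
E
python3 - <<'E'
from h import *
T=tool(-45,0)
for h in(147,77): delta(pan(1,59.8,h),T)
s=observe();print(s['qpos'])
print(pan(1,59.8,77),T)
E
```

```text
d [-611.8 -442.1   73.6] r [-29.34 -12.57 133.68]
d [-641.4 -442.8  137. ] r [-29.34 -12.57 133.68]
[ 1.12202919e+00  3.42005576e-01  1.52408691e+00 -6.47193053e-07
  1.27540873e+00 -1.45984363e-01]
[ 0.63670738 -0.11271414  0.15520832] [[ 0.83373337  0.38031813  0.40030836]
 [ 0.46431193 -0.87524569 -0.1354969 ]
 [ 0.29883624  0.29883624 -0.90630779]]
```

{"method": "arm_command", "body": {
  "series": [
    {"x": -200,"y": -150,"z": 0,"rx": -10,"ry": -4,"rz": 44},
    {"x": -200,"y": -150,"z": 0,"rx": -10,"ry": -4,"rz": 44},
    {"x": -200,"y": -150,"z": 0,"rx": -10,"ry": -4,"rz": 44},
    {"x": -200,"y": -150,"z": 0,"rx": -10,"ry": -4,"rz": 44},
    {"x": -200,"y": -150,"z": 0,"rx": -10,"ry": -4,"rz": 44},
    {"x": -611.8,"y": -442.1,"z": 73.6,"rx": -29.34,"ry": -12.57,"rz": 133.68},
    {"x": -611.8,"y": -442.1,"z": 73.6,"rx": -29.34,"ry": -12.57,"rz": 133.68},
    {"x": -611.8,"y": -442.1,"z": 73.6,"rx": -29.34,"ry": -12.57,"rz": 133.68},
    {"x": -611.8,"y": -442.1,"z": 73.6,"rx": -29.34,"ry": -12.57,"rz": 133.68},
    {"x": -611.8,"y": -442.1,"z": 73.6,"rx": -29.34,"ry": -12.57,"rz": 133.68},
    {"x": -611.8,"y": -442.1,"z": 73.6,"rx": -29.34,"ry": -12.57,"rz": 133.68},
    {"x": -611.8,"y": -442.1,"z": 73.6,"rx": -29.34,"ry": -12.57,"rz": 133.68},
    {"x": -611.8,"y": -442.1,"z": 73.6,"rx": -29.34,"ry": -12.57,"rz": 133.68},
    {"x": -611.8,"y": -442.1,"z": 73.6,"rx": -29.34,"ry": -12.57,"rz": 133.68},
    {"x": -611.8,"y": -442.1,"z": 73.6,"rx": -29.34,"ry": -12.57,"rz": 133.68},
    {"x": -611.8,"y": -442.1,"z": 73.6,"rx": -29.34,"ry": -12.57,"rz": 133.68},
    {"x": -611.8,"y": -442.1,"z": 73.6,"rx": -29.34,"ry": -12.57,"rz": 133.68},
    {"x": -611.8,"y": -442.1,"z": 73.6,"rx": -29.34,"ry": -12.57,"rz": 133.68},
    {"x": -611.8,"y": -442.1,"z": 73.6,"rx": -29.34,"ry": -12.57,"rz": 133.68},
    {"x": -611.8,"y": -442.1,"z": 73.6,"rx": -29.34,"ry": -12.57,"rz": 133.68}
  ],
  "hand": 80
}}

```text
time: 3.2
tool_pos: [0.6083, -0.1024, 0.2192]
tool_rot: [2.823, -0.303, 0.511]
contact_force: [0.0, -0.6, -0.0]
opening: 0.0805
grip_force: 0.0
```

Run:
```python
from h import *
T=tool(-45,0)
for h in(147,77): delta(pan(1,59.8,h),T)
s=observe();print(s['qpos'],s['time'])
```

```text
d [-0.3  0.7  0.7] r [-0.02 -0.04  0.17]
d [-0.3  0.7 70.7] r [-0.02 -0.04  0.17]
[-0.28383272  0.41908916  1.69895965 -0.03100088  0.5874652   0.8468613 ] 3.2
```

{"method": "arm_command", "body": {
  "series": [
    {"z": 25},
    {"z": 45},
    {"z": 60},
    {"z": 70},
    {"z": 70},
    {"z": 70}
  ]
}}

```text
invalid input
```

{"method": "arm_command", "body": {
  "series": [
    {},
    {},
    {},
    {},
    {},
    {},
    {},
    {}
  ],
  "hand": 30,
  "squeeze": 25
}}

```text
invalid input
```

{"method": "arm_command", "body": {
  "series": [
    {"x": 0,"y": 0,"z": 25,"rx": 0,"ry": 0,"rz": 0},
    {"x": 0,"y": 0,"z": 45,"rx": 0,"ry": 0,"rz": 0},
    {"x": 0,"y": 0,"z": 60,"rx": 0,"ry": 0,"rz": 0},
    {"x": 0,"y": 0,"z": 70,"rx": 0,"ry": 0,"rz": 0},
    {"x": 0,"y": 0,"z": 70,"rx": 0,"ry": 0,"rz": 0},
    {"x": 0,"y": 0,"z": 70,"rx": 0,"ry": 0,"rz": 0}
  ]
}}

```text
time: 3.8
tool_pos: [0.6368, -0.1127, 0.1555]
tool_rot: [2.823, -0.304, 0.509]
contact_force: [0.4, -0.7, -0.2]
opening: 0.0799
grip_force: 0.0
```

{"method": "arm_command", "body": {
  "series": [
    {"x": 0,"y": 0,"z": 0,"rx": 0,"ry": 0,"rz": 0},
    {"x": 0,"y": 0,"z": 0,"rx": 0,"ry": 0,"rz": 0},
    {"x": 0,"y": 0,"z": 0,"rx": 0,"ry": 0,"rz": 0},
    {"x": 0,"y": 0,"z": 0,"rx": 0,"ry": 0,"rz": 0},
    {"x": 0,"y": 0,"z": 0,"rx": 0,"ry": 0,"rz": 0},
    {"x": 0,"y": 0,"z": 0,"rx": 0,"ry": 0,"rz": 0},
    {"x": 0,"y": 0,"z": 0,"rx": 0,"ry": 0,"rz": 0}
  ],
  "hand": 30,
  "squeeze": 25
}}

```text
time: 4.5
tool_pos: [0.6365, -0.1124, 0.1552]
tool_rot: [2.824, -0.303, 0.508]
contact_force: [-2.5, 3.6, 3.1]
opening: 0.0434
grip_force: 25.0
```

{"method": "arm_command", "body": {
  "series": [
    {"x": 0,"y": 0,"z": 0,"rx": 0,"ry": 0,"rz": -6},
    {"x": 0,"y": 0,"z": 0,"rx": 0,"ry": 0,"rz": -12},
    {"x": 0,"y": 0,"z": 0,"rx": 0,"ry": 0,"rz": -18},
    {"x": 0,"y": 0,"z": 0,"rx": 0,"ry": 0,"rz": -24},
    {"x": 0,"y": 0,"z": 0,"rx": 0,"ry": 0,"rz": -30},
    {"x": 0,"y": 0,"z": 0,"rx": 0,"ry": 0,"rz": -36},
    {"x": 0,"y": 0,"z": 0,"rx": 0,"ry": 0,"rz": -42},
    {"x": 0,"y": 0,"z": 0,"rx": 0,"ry": 0,"rz": -48},
    {"x": 0,"y": 0,"z": 0,"rx": 0,"ry": 0,"rz": -54},
    {"x": 0,"y": 0,"z": 0,"rx": 0,"ry": 0,"rz": -60},
    {"x": 0,"y": 0,"z": 0,"rx": 0,"ry": 0,"rz": -66},
    {"x": 0,"y": 0,"z": 0,"rx": 0,"ry": 0,"rz": -72},
    {"x": 0,"y": 0,"z": 0,"rx": 0,"ry": 0,"rz": -78},
    {"x": 0,"y": 0,"z": 0,"rx": 0,"ry": 0,"rz": -84},
    {"x": 0,"y": 0,"z": 0,"rx": 0,"ry": 0,"rz": -90},
    {"x": 0,"y": 0,"z": 0,"rx": 0,"ry": 0,"rz": -90},
    {"x": 0,"y": 0,"z": 0,"rx": 0,"ry": 0,"rz": -90}
  ]
}}

```text
time: 6.2
tool_pos: [0.6369, -0.1125, 0.1554]
tool_rot: [2.822, 0.303, 1.978]
contact_force: [0.0, 4.5, 2.7]
opening: 0.0437
grip_force: 25.0
```

Release, then lift along the axis.

{"method": "arm_command", "body": {
  "series": [
    {"x": 0,"y": 0,"z": 0,"rx": 0,"ry": 0,"rz": 0},
    {"x": 0,"y": 0,"z": 0,"rx": 0,"ry": 0,"rz": 0},
    {"x": 0,"y": 0,"z": 0,"rx": 0,"ry": 0,"rz": 0},
    {"x": 0,"y": 0,"z": 0,"rx": 0,"ry": 0,"rz": 0},
    {"x": 0,"y": 0,"z": 0,"rx": 0,"ry": 0,"rz": 0},
    {"x": 0,"y": 0,"z": -30,"rx": 0,"ry": 0,"rz": 0},
    {"x": 0,"y": 0,"z": -70,"rx": 0,"ry": 0,"rz": 0},
    {"x": 0,"y": 0,"z": -110,"rx": 0,"ry": 0,"rz": 0},
    {"x": 0,"y": 0,"z": -110,"rx": 0,"ry": 0,"rz": 0}
  ],
  "hand": 80
}}

```text
time: 7.1
tool_pos: [0.5934, -0.0978, 0.2606]
tool_rot: [2.816, 0.309, 1.979]
contact_force: [1.4, -0.8, 0.9]
opening: 0.0797
grip_force: 0.0
```

```bash
python3 - <<'E'
from h import *
s=observe();print(s['qpos'],s['time'])
# scraper: look for the handle top outline in both views
for n in('top','side'):
    p=cam(n,n+'2.png')
    print(n,[(m['point'],m['confidence']) for m in boxes_of(p,'scraper')[:2]])
    for q in('scraper','chisel','knife','rack'):
      t=trace(p,q)
      for k in t[:1]:
        m=k['pixels'].astype(np.uint8);ys,xs=np.nonzero(m)
        print(q,round(k['confidence'],2),cv2.minAreaRect(np.column_stack([xs,ys]).astype(np.float32)),len(xs))
    if n=='side':
        # project the rack slots and tool tops for two yaw guesses
        pass
    c=p['pixels'][180:290,90:270] if n=='top' else p['pixels'][250:440,190:340]
    cv2.imwrite('pics/rack_%s.png'%n,cv2.resize(c,None,fx=4 if n=='top' else 3,fy=4 if n=='top' else 3,interpolation=cv2.INTER_CUBIC))
    cv2.imwrite('pics/dial2_%s.png'%n,cv2.resize(rect(p,O,YAW)[60:420,30:390],(400,400)))
E
python3 -c "
import cv2,numpy as np
cv2.imwrite('pics/dial2.png',np.hstack([cv2.imread('pics/dial2_%s.png'%n) for n in('top','side')]))"
```

```text
[-0.28306511  0.34161808  1.69270212 -0.0295661   0.66232461 -0.72297117] 7.1
top [([0.6189, 0.1997, 0.1232], 0.97), ([0.6509, -0.2077, 0.0922], 0.49)]
scraper 0.6 ((171.70791625976562, 229.57920837402344), (30.74665069580078, 19.801239013671875), 84.2894058227539) 544
chisel 0.57 ((216.88143920898438, 227.10824584960938), (31.171131134033203, 21.626873016357422), 66.03751373291016) 469
knife 0.92 ((126.71572875976562, 235.5203094482422), (28.498821258544922, 25.007713317871094), 85.91438293457031) 444
rack 0.6 ((181.11843872070312, 230.7864532470703), (60.179691314697266, 136.93719482421875), 83.48019409179688) 6511
side [([0.617, 0.2127, 0.1008], 0.74)]
scraper 0.83 ((265.39117431640625, 328.5852966308594), (45.09754180908203, 31.36886978149414), 85.60128784179688) 1181
chisel 0.76 ((279.0, 291.5), (45.0, 30.0), 90.0) 935
knife 0.82 ((247.00003051757812, 375.0000305175781), (50.087921142578125, 30.410520553588867), 63.43495178222656) 905
rack 0.81 ((262.4905700683594, 359.28302001953125), (77.74607849121094, 147.79994201660156), 15.945395469665527) 7433
```

View pics/dial2.png

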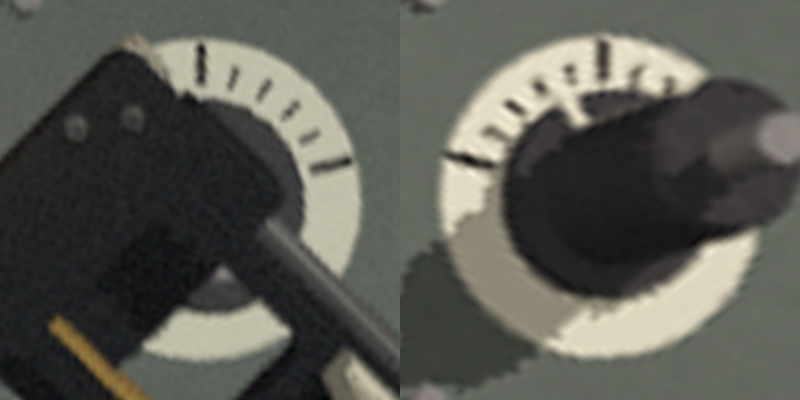

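View pics/rack_top.png

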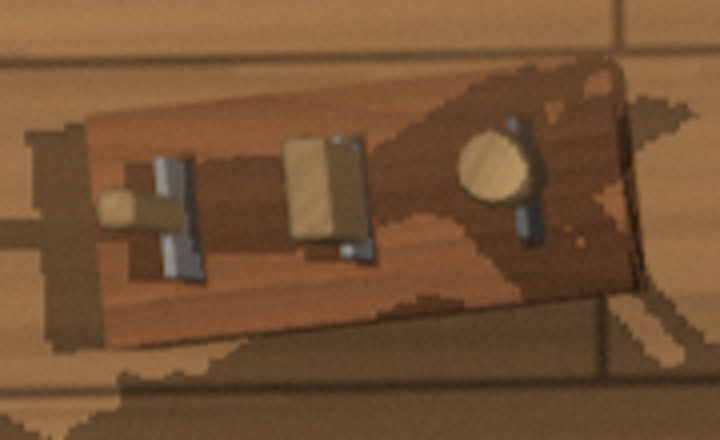

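The side view shows the pointer at (567,105). Corrected for flange height that is about -32°, so the sleeve reads 3. In the rack crop the scraper's handle top is centred at about (307,189).

Run:
```python
from h import *
np.set_printoptions(precision=4,suppress=True)
p=cam('top')
def at(uv,z):
    c,d=ray(p,(uv[0]/4+90,uv[1]/4+180));return c+d*(z-c[2])/d[2]
TL,TR,BL,BR=[at(u,.05) for u in((90,118),(612,62),(105,348),(632,290))]
print(np.array([TL,TR,BL,BR]),'c',(TL+TR+BL+BR)/4)
yw=lambda v:np.degrees(np.arctan2(-v[0],v[1]))
print('yaw',yw(TL-TR),yw(BL-BR), yw(TL-BL)+90,yw(TR-BR)+90,np.linalg.norm(TL-TR),np.linalg.norm(TL-BL))
H=[at(u,.125) for u in((285,138),(322,136),(332,240),(291,242))]
print('handle',sum(H)/4,yw(H[0]-H[3])+90,yw(H[1]-H[2])+90,np.linalg.norm(H[0]-H[3]),np.linalg.norm(H[0]-H[1]))
q=cam('side')
y=np.radians(6); c=np.array([.6185,.2050,0]);Rr=R.from_euler('z',y).as_matrix()
# check side-view: project model handle/rack for candidate
E=[c+Rr@np.array([a,b,.05]) for a,b in((.045,.1),(.045,-.1),(-.045,-.1),(-.045,.1))]
F=[c+Rr@np.array([a,b,z]) for z in(.125,.07) for a,b in((.018,.008),(.018,-.008),(-.018,-.008),(-.018,.008))]
im=q['pixels'].copy()
big=cv2.resize(im[250:440,190:340],None,fx=4,fy=4,interpolation=cv2.INTER_CUBIC)[:600]
f=lambda X:((proj(q,X)-[190,250])*4+1.5).astype(int)
cv2.polylines(big,[f(E)],1,(0,255,0),1);k=f(F);cv2.polylines(big,[k[:4]],1,(255,0,0),1);cv2.polylines(big,[k[4:]],1,(255,255,0),1)
cv2.imwrite('pics/chk.png',big)
```

```text
[[0.6512 0.3074 0.05  ]
 [0.669  0.1089 0.05  ]
 [0.5638 0.3017 0.05  ]
 [0.582  0.1023 0.05  ]] c [0.6165 0.2051 0.05  ]
yaw 5.113461313074701 5.20474094910091 3.736447982646567 4.300029278632536 0.19930301398503056 0.0875996579454695
handle [0.6172 0.2051 0.125 ] 3.0488461089284584 5.173718008896685 0.03613774234085075 0.012802842500351564
```

View pics/chk.png

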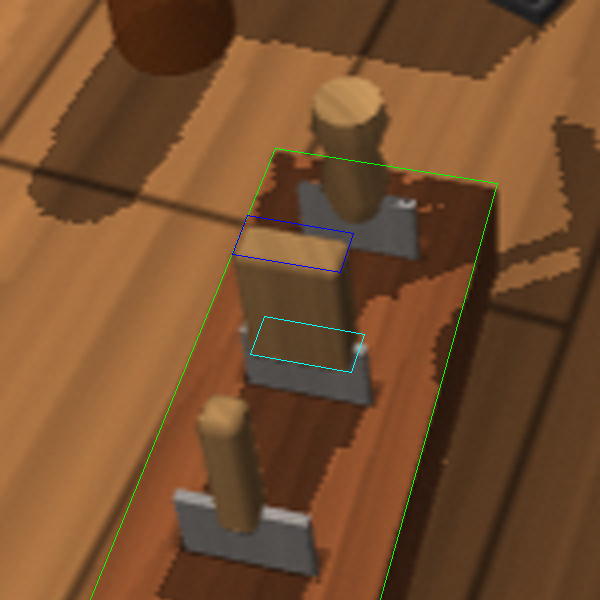

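Run:
```python
from h import *
F=R.from_euler('z',5,degrees=True).as_matrix()
T=tool(90,0,F)
for z in(.25,.148): delta((.618,.2055,z),T)
```

```text
d [257.3 160.5 -26.8] r [  4.9   26.06 -67.56]
d [287.8 130.1  65.7] r [  4.9   26.06 -67.56]
```

{"method": "arm_command", "body": {
  "series": [
    {"x": 257.3,"y": 160.5,"z": -26.8,"rx": 4.9,"ry": 26.06,"rz": -67.56},
    {"x": 257.3,"y": 160.5,"z": -26.8,"rx": 4.9,"ry": 26.06,"rz": -67.56},
    {"x": 257.3,"y": 160.5,"z": -26.8,"rx": 4.9,"ry": 26.06,"rz": -67.56},
    {"x": 257.3,"y": 160.5,"z": -26.8,"rx": 4.9,"ry": 26.06,"rz": -67.56},
    {"x": 257.3,"y": 160.5,"z": -26.8,"rx": 4.9,"ry": 26.06,"rz": -67.56},
    {"x": 257.3,"y": 160.5,"z": -26.8,"rx": 4.9,"ry": 26.06,"rz": -67.56},
    {"x": 257.3,"y": 160.5,"z": -26.8,"rx": 4.9,"ry": 26.06,"rz": -67.56},
    {"x": 257.3,"y": 160.5,"z": -26.8,"rx": 4.9,"ry": 26.06,"rz": -67.56},
    {"x": 257.3,"y": 160.5,"z": -26.8,"rx": 4.9,"ry": 26.06,"rz": -67.56},
    {"x": 257.3,"y": 160.5,"z": -26.8,"rx": 4.9,"ry": 26.06,"rz": -67.56},
    {"x": 257.3,"y": 160.5,"z": -26.8,"rx": 4.9,"ry": 26.06,"rz": -67.56},
    {"x": 257.3,"y": 160.5,"z": -26.8,"rx": 4.9,"ry": 26.06,"rz": -67.56},
    {"x": 257.3,"y": 160.5,"z": -26.8,"rx": 4.9,"ry": 26.06,"rz": -67.56},
    {"x": 257.3,"y": 160.5,"z": -26.8,"rx": 4.9,"ry": 26.06,"rz": -67.56}
  ],
  "hand": 40
}}

```text
time: 9.2
tool_pos: [0.6178, 0.2054, 0.2505]
tool_rot: [-3.141, 0.001, -3.055]
contact_force: [1.1, 0.6, 0.4]
opening: 0.0402
grip_force: 0.0
```

Run:
```python
from h import *
F=R.from_euler('z',5,degrees=True).as_matrix()
T=tool(90,0,F)
for z in(.25,.148): delta((.618,.2055,z),T)
p=cam('top');r=rect(p,O,YAW)[60:420,30:390]
cv2.imwrite('pics/d3.png',r)
print(observe()['qpos'])
```

```text
d [-0.2  0.1  0.5] r [-0.01  0.04 -0.03]
d [-1.000e-01  1.000e-01  1.025e+02] r [-0.01  0.04 -0.03]
[ 2.03386087e-01  6.07215713e-01  1.20415815e+00 -2.03587631e-04
  1.32956288e+00 -1.45413136e+00]
```

View pics/d3.png

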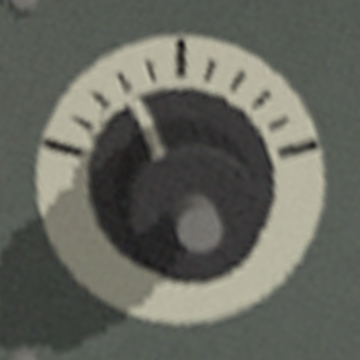

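The sleeve pointer tip at (135,100) points at the mark at (122,80), which is number 3. Descend and grasp.

{"method": "arm_command", "body": {
  "series": [
    {"x": 0,"y": 0,"z": 40,"rx": 0,"ry": 0,"rz": 0},
    {"x": 0,"y": 0,"z": 70,"rx": 0,"ry": 0,"rz": 0},
    {"x": 0,"y": 0,"z": 90,"rx": 0,"ry": 0,"rz": 0},
    {"x": 0,"y": 0,"z": 102,"rx": 0,"ry": 0,"rz": 0},
    {"x": 0,"y": 0,"z": 102,"rx": 0,"ry": 0,"rz": 0},
    {"x": 0,"y": 0,"z": 102,"rx": 0,"ry": 0,"rz": 0}
  ]
}}

```text
time: 9.85
tool_pos: [0.6185, 0.2056, 0.1492]
tool_rot: [3.142, 0.002, -3.054]
contact_force: [-0.1, -0.4, -0.4]
opening: 0.0399
grip_force: 0.0
```

{"method": "arm_command", "body": {
  "series": [
    {"x": 0,"y": 0,"z": 0,"rx": 0,"ry": 0,"rz": 0},
    {"x": 0,"y": 0,"z": 0,"rx": 0,"ry": 0,"rz": 0},
    {"x": 0,"y": 0,"z": 0,"rx": 0,"ry": 0,"rz": 0},
    {"x": 0,"y": 0,"z": 0,"rx": 0,"ry": 0,"rz": 0},
    {"x": 0,"y": 0,"z": 0,"rx": 0,"ry": 0,"rz": 0},
    {"x": 0,"y": 0,"z": 0,"rx": 0,"ry": 0,"rz": 0}
  ],
  "hand": 5,
  "squeeze": 25
}}

```text
time: 10.45
tool_pos: [0.6182, 0.2055, 0.1489]
tool_rot: [-3.142, 0.001, -3.054]
contact_force: [-1.1, -0.1, 4.1]
opening: 0.0161
grip_force: 25.0
```

{"method": "arm_command", "body": {
  "series": [
    {"x": 0,"y": 0,"z": -10,"rx": 0,"ry": 0,"rz": 0},
    {"x": 0,"y": 0,"z": -30,"rx": 0,"ry": 0,"rz": 0},
    {"x": 0,"y": 0,"z": -60,"rx": 0,"ry": 0,"rz": 0},
    {"x": 0,"y": 0,"z": -90,"rx": 0,"ry": 0,"rz": 0},
    {"x": 0,"y": 0,"z": -120,"rx": 0,"ry": 0,"rz": 0},
    {"x": 0,"y": 0,"z": -145,"rx": 0,"ry": 0,"rz": 0},
    {"x": 0,"y": 0,"z": -145,"rx": 0,"ry": 0,"rz": 0},
    {"x": 0,"y": 0,"z": -145,"rx": 0,"ry": 0,"rz": 0}
  ]
}}

```text
time: 11.25
tool_pos: [0.6177, 0.2055, 0.293]
tool_rot: [-3.141, 0.0, -3.054]
contact_force: [-0.6, -0.5, -1.6]
opening: 0.0159
grip_force: 25.0
```

Run:
```python
from h import *
s=observe();R0=R.from_euler('xyz',s['tool_rot']).as_matrix();print(s['contact_force'])
for n in('side','top'):
    p=cam(n)
    m=mark_of(p,'scraper');print(n,[((R0.T@(np.array(k['point'])-s['tool_pos'])*1e3).round(1),k['confidence']) for k in m[:2]])
    uv=proj(p,[s['tool_pos']+R0@np.array([0,0,.08])])[0]
    if n=='side':
        u,v=uv.astype(int);c=p['pixels'][v-75:v+75,u-75:u+75]
        big=cv2.resize(c,None,fx=4,fy=4,interpolation=cv2.INTER_CUBIC)
        # model: blade edge at tool z=137 (nominal), half width 22 along tool x
        X=[s['tool_pos']+R0@np.array([a,b,z])/1e3 for z in(137,72) for a,b in((22,2),(22,-2),(-22,-2),(-22,2))]
        k=((proj(p,X)-[u-75,v-75])*4+1.5).astype(int)
        for j in(0,4):cv2.polylines(big,[k[j:j+4]],1,(0,255,0),1)
        cv2.imwrite('pics/held.png',big)
# approach poses: blade edge at slot, e mm above the panel; L = TCP->edge
T=tool(0,0);L=137
for e in(35,):delta(pan(.5,-60,e+L),T)
```

```text
[-0.57390597 -0.50201142 -1.60617533]
side [(array([ -3.1,   0.6, 138.9]), 0.62)]
top []
d [  93.7 -411.9   50.8] r [-16.35 -24.82 111.62]
```

View pics/held.png

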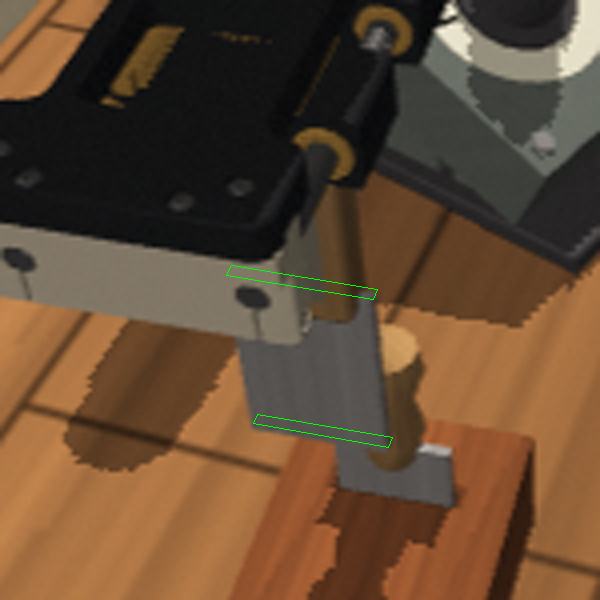

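Run:
```python
from h import *
delta(pan(.5,-60,95+137),tool(0,0))
```

```text
d [ 117.1 -401.7   -3.5] r [-16.35 -24.82 111.62]
```

{"method": "arm_command", "body": {
  "series": [
    {"x": 117.1,"y": -401.7,"z": -3.5,"rx": -16.35,"ry": -24.82,"rz": 111.62},
    {"x": 117.1,"y": -401.7,"z": -3.5,"rx": -16.35,"ry": -24.82,"rz": 111.62},
    {"x": 117.1,"y": -401.7,"z": -3.5,"rx": -16.35,"ry": -24.82,"rz": 111.62},
    {"x": 117.1,"y": -401.7,"z": -3.5,"rx": -16.35,"ry": -24.82,"rz": 111.62},
    {"x": 117.1,"y": -401.7,"z": -3.5,"rx": -16.35,"ry": -24.82,"rz": 111.62},
    {"x": 117.1,"y": -401.7,"z": -3.5,"rx": -16.35,"ry": -24.82,"rz": 111.62},
    {"x": 117.1,"y": -401.7,"z": -3.5,"rx": -16.35,"ry": -24.82,"rz": 111.62},
    {"x": 117.1,"y": -401.7,"z": -3.5,"rx": -16.35,"ry": -24.82,"rz": 111.62},
    {"x": 117.1,"y": -401.7,"z": -3.5,"rx": -16.35,"ry": -24.82,"rz": 111.62},
    {"x": 117.1,"y": -401.7,"z": -3.5,"rx": -16.35,"ry": -24.82,"rz": 111.62},
    {"x": 117.1,"y": -401.7,"z": -3.5,"rx": -16.35,"ry": -24.82,"rz": 111.62},
    {"x": 117.1,"y": -401.7,"z": -3.5,"rx": -16.35,"ry": -24.82,"rz": 111.62},
    {"x": 117.1,"y": -401.7,"z": -3.5,"rx": -16.35,"ry": -24.82,"rz": 111.62},
    {"x": 117.1,"y": -401.7,"z": -3.5,"rx": -16.35,"ry": -24.82,"rz": 111.62},
    {"x": 117.1,"y": -401.7,"z": -3.5,"rx": -16.35,"ry": -24.82,"rz": 111.62},
    {"x": 117.1,"y": -401.7,"z": -3.5,"rx": -16.35,"ry": -24.82,"rz": 111.62},
    {"x": 117.1,"y": -401.7,"z": -3.5,"rx": -16.35,"ry": -24.82,"rz": 111.62}
  ]
}}

```text
time: 13.15
tool_pos: [0.5362, -0.2049, 0.2964]
tool_rot: [2.703, -0.002, 1.246]
contact_force: [-0.1, -0.4, -0.9]
opening: 0.0155
grip_force: 25.0
```

Run:
```python
from h import *
delta(pan(.5,-60,15+137),tool(0,0));print(observe()['qpos'])
```

```text
d [-0.4 -0.9 80.7] r [ 0.11 -0.11  0.03]
[-0.53930362  0.25455691  1.70726612  0.13398227  0.75507638 -0.29167619]
```

{"method": "arm_command", "body": {
  "series": [
    {"x": -0.4,"y": -0.9,"z": 20,"rx": 0,"ry": 0,"rz": 0},
    {"x": -0.4,"y": -0.9,"z": 40,"rx": 0,"ry": 0,"rz": 0},
    {"x": -0.4,"y": -0.9,"z": 60,"rx": 0,"ry": 0,"rz": 0},
    {"x": -0.4,"y": -0.9,"z": 75,"rx": 0,"ry": 0,"rz": 0},
    {"x": -0.4,"y": -0.9,"z": 80.7,"rx": 0,"ry": 0,"rz": 0},
    {"x": -0.4,"y": -0.9,"z": 80.7,"rx": 0,"ry": 0,"rz": 0},
    {"x": -0.4,"y": -0.9,"z": 80.7,"rx": 0,"ry": 0,"rz": 0}
  ]
}}

```text
time: 13.85
tool_pos: [0.5681, -0.216, 0.2239]
tool_rot: [2.702, -0.002, 1.245]
contact_force: [0.3, 0.8, -0.9]
opening: 0.0158
grip_force: 25.0
```

Run:
```python
from h import *
np.set_printoptions(precision=2,suppress=True)
im=cv2.imread('pics/held.png');hsv=cv2.cvtColor(im,cv2.COLOR_BGR2HSV)
m=((hsv[...,1]<60)&(hsv[...,2]>40)).astype(np.uint8);m[:345]=0;m[:,:225]=0;m[:,400:]=0;m[452:]=0
bot=[(x,np.nonzero(m[:,x])[0].max()) for x in range(262,330,4) if m[:,x].any()]
bot2=[(x,np.nonzero(m[:,x])[0].max()) for x in range(262,382,8) if m[:,x].any()]
print(bot2,np.degrees(np.arctan(np.polyfit(*zip(*bot),1)[0])))
for y in(360,380,400,420): 
    n=np.nonzero(m[y])[0];print(y,n.min(),n.max())
s=observe();R0=R.from_euler('xyz',s['tool_rot']).as_matrix();delta(pan(.5,-60,152),tool(0,0))
p=cam('side')
print([((P.T@(np.array(k['point'])-O)*1e3),k['confidence']) for k in mark_of(p,'scraper')[:2]])
t=trace(p,'scraper')[0];msk=t['pixels'];ys,xs=np.nonzero(msk);print(t['confidence'],xs.min(),xs.max(),ys.min(),ys.max())
X=[s['tool_pos']+R0@np.array([a,b,z])/1e3 for z in(137,72) for a,b in((22,2),(22,-2),(-22,-2),(-22,2))]
k=proj(p,X);print(k)
W=[pan(.5+a,-60+b,0) for a,b in((3.5,24),(3.5,-24),(-3.5,-24),(-3.5,24))];w=proj(p,W);print(w)
u,v=270,90
u=int(w[:,0].mean())-50;v=int(w[:,1].mean())-60
big=cv2.resize(p['pixels'][v:v+100,u:u+100],None,fx=6,fy=6,interpolation=cv2.INTER_CUBIC)
for q,c in((k[:4],(0,255,0)),(k[4:],(0,255,0)),(w,(0,0,255))): cv2.polylines(big,[((q-[u,v])*6+2.5).astype(int)],1,c,1)
cv2.imwrite('pics/ins.png',big)
```

```text
[(262, np.int64(429)), (270, np.int64(430)), (278, np.int64(430)), (286, np.int64(433)), (294, np.int64(434)), (302, np.int64(434)), (310, np.int64(437)), (318, np.int64(438)), (326, np.int64(439)), (334, np.int64(441)), (342, np.int64(451)), (350, np.int64(451)), (358, np.int64(451)), (366, np.int64(448)), (374, np.int64(449))] 9.7353738955049
360 241 378
380 245 382
400 249 385
420 253 386
d [ 0.  -0.6  0.8] r [ 0.2  -0.09 -0.03]
[(array([  3.78, -58.39,  15.56]), 0.9)]
0.92 343 372 111 157
[[339.97 158.29]
 [341.43 159.6 ]
 [353.44 150.31]
 [352.01 149.04]
 [353.1  135.96]
 [354.67 137.34]
 [367.01 128.16]
 [365.48 126.83]]
[[336.38 163.61]
 [349.44 153.49]
 [351.91 155.67]
 [338.92 165.87]]
```

View pics/ins.png

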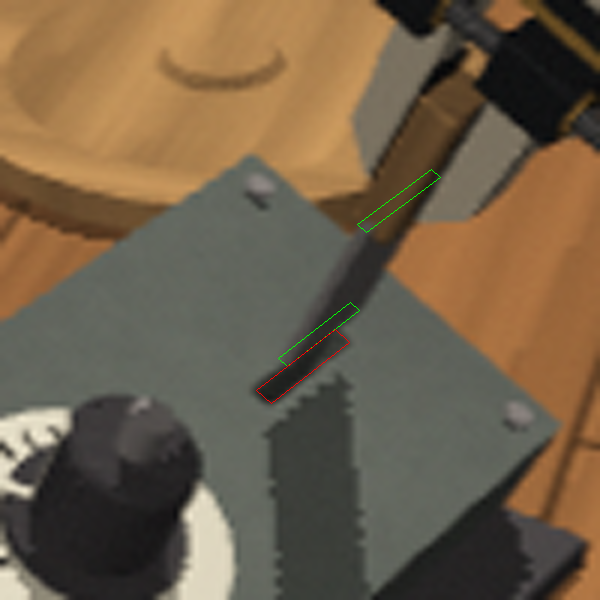

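The red slot outline lies right on the slot at about (303,368), and the blade model in green fits the blade just above it. Insert gradually and watch the force.

{"method": "arm_command", "body": {
  "series": [
    {"x": 0,"y": -0.5,"z": 5,"rx": 0,"ry": 0,"rz": 0},
    {"x": 0,"y": -0.5,"z": 10,"rx": 0,"ry": 0,"rz": 0},
    {"x": 0,"y": -0.5,"z": 14,"rx": 0,"ry": 0,"rz": 0},
    {"x": 0,"y": -0.5,"z": 17,"rx": 0,"ry": 0,"rz": 0},
    {"x": 0,"y": -0.5,"z": 20,"rx": 0,"ry": 0,"rz": 0},
    {"x": 0,"y": -0.5,"z": 22,"rx": 0,"ry": 0,"rz": 0},
    {"x": 0,"y": -0.5,"z": 22,"rx": 0,"ry": 0,"rz": 0}
  ]
}}

```text
time: 14.7
tool_pos: [0.5764, -0.2187, 0.2028]
tool_rot: [2.703, -0.002, 1.244]
contact_force: [-0.1, -0.2, -1.9]
opening: 0.0159
grip_force: 25.0
```

{"method": "arm_command", "body": {
  "series": [
    {"x": 0,"y": 0,"z": 4,"rx": 0,"ry": 0,"rz": 0},
    {"x": 0,"y": 0,"z": 8,"rx": 0,"ry": 0,"rz": 0},
    {"x": 0,"y": 0,"z": 12,"rx": 0,"ry": 0,"rz": 0},
    {"x": 0,"y": 0,"z": 16,"rx": 0,"ry": 0,"rz": 0},
    {"x": 0,"y": 0,"z": 20,"rx": 0,"ry": 0,"rz": 0},
    {"x": 0,"y": 0,"z": 23,"rx": 0,"ry": 0,"rz": 0},
    {"x": 0,"y": 0,"z": 23,"rx": 0,"ry": 0,"rz": 0}
  ]
}}

```text
time: 15.4
tool_pos: [0.5858, -0.2218, 0.1821]
tool_rot: [2.703, -0.002, 1.244]
contact_force: [0.0, -0.3, -1.0]
opening: 0.0159
grip_force: 25.0
```

{"method": "arm_command", "body": {
  "series": [
    {"x": 0,"y": 0,"z": 2,"rx": 0,"ry": 0,"rz": 0},
    {"x": 0,"y": 0,"z": 4,"rx": 0,"ry": 0,"rz": 0},
    {"x": 0,"y": 0,"z": 5,"rx": 0,"ry": 0,"rz": 0},
    {"x": 0,"y": 0,"z": 6,"rx": 0,"ry": 0,"rz": 0},
    {"x": 0,"y": 0,"z": 6,"rx": 0,"ry": 0,"rz": 0}
  ]
}}

```text
time: 15.9
tool_pos: [0.5877, -0.2223, 0.1809]
tool_rot: [2.699, -0.001, 1.245]
contact_force: [-19.1, 7.0, 27.6]
opening: 0.0161
grip_force: 25.0
```

Run:
```python
from h import *
s=observe();print(P.T@(s['tool_pos']-O)*1e3,P.T@np.array(s['contact_force']),s['torque'])
```

```text
[  1.65962165 -59.74210869 105.00166511] [-6.723023    0.53369142 33.62585645] [ 0.57696382  1.76774344 -0.0201157 ]
```

{"method": "arm_command", "body": {
  "series": [
    {"x": 0,"y": 0,"z": -3,"rx": 0,"ry": 0,"rz": 0},
    {"x": 0,"y": 0,"z": -3.5,"rx": 0,"ry": 0,"rz": 0},
    {"x": 0,"y": 0,"z": -3.5,"rx": 0,"ry": 0,"rz": 0}
  ]
}}

```text
time: 16.2
tool_pos: [0.587, -0.2223, 0.1812]
tool_rot: [2.701, -0.001, 1.244]
contact_force: [-4.8, 2.1, 10.0]
opening: 0.0163
grip_force: 25.0
```

Run:
```python
from h import *
s=observe();print(P.T@(s['tool_pos']-O)*1e3,P.T@np.array(s['contact_force']),s['torque'])
for n in('side','top'):
    p=cam(n);print(n,[(P.T@(np.array(k['point'])-O)*1e3,k['confidence']) for k in mark_of(p,'scraper')[:2]])
```

```text
[  1.12740987 -59.92485856 105.56723808] [-0.55309616  0.4550934  11.25325088] [0.11315858 0.54041713 0.0302042 ]
side [(array([  3.60160272, -60.51369275, -31.24998316]), 0.84)]
top [(array([  2.27303519, -62.94876678, -34.05093349]), 0.54)]
```

{"method": "arm_command", "body": {
  "series": [
    {"x": 0,"y": 0,"z": 0,"rx": 0,"ry": 0,"rz": 0},
    {"x": 0,"y": 0,"z": 0,"rx": 0,"ry": 0,"rz": 0},
    {"x": 0,"y": 0,"z": 0,"rx": 0,"ry": 0,"rz": 0},
    {"x": 0,"y": 0,"z": 0,"rx": 0,"ry": 0,"rz": 0},
    {"x": 0,"y": 0,"z": 0,"rx": 0,"ry": 0,"rz": 0},
    {"x": 0,"y": 0,"z": -20,"rx": 0,"ry": 0,"rz": 0},
    {"x": 0,"y": 0,"z": -50,"rx": 0,"ry": 0,"rz": 0},
    {"x": 0,"y": 0,"z": -50,"rx": 0,"ry": 0,"rz": 0}
  ],
  "hand": 50
}}

```text
time: 17.2
tool_pos: [0.567, -0.2157, 0.2289]
tool_rot: [2.697, -0.001, 1.244]
contact_force: [-0.4, -1.3, 0.3]
opening: 0.0499
grip_force: 0.0
```

```bash
cat > m.py <<'E'
from h import *
from scipy.optimize import minimize
np.set_printoptions(precision=2,suppress=True)
s=observe();print(s['time'],P.T@(s['tool_pos']-O)*1e3,s['contact_force'])
def poly(p,dx,dy,depth):
    m=np.zeros((480*4,640*4),np.uint8)
    for hx,hy,a,b in((2,22,0,66-depth),(8,18,60-depth,115-depth)):
        X=[pan(dx+i*hx,dy+j*hy,z) for z in(a,b) for i in(-1,1) for j in(-1,1)]
        cv2.fillConvexPoly(m,cv2.convexHull((proj(p,X)*4+1.5).astype(np.int32)),255)
    return cv2.resize(m,(640,480),interpolation=cv2.INTER_AREA)/255.
for n in('side','top'):
    p=cam(n);t=trace(p,'scraper')
    if not t: print(n,'none');continue
    k=t[0];T=k['pixels'].astype(float);ys,xs=np.nonzero(T);print(n,k['confidence'],xs.min(),xs.max(),ys.min(),ys.max(),int(T.sum()))
    f=lambda v:np.abs(poly(p,*v)-T).sum()
    r=minimize(f,[.5,-60,34],method='Nelder-Mead',options=dict(initial_simplex=[[.5,-60,34],[3,-60,34],[.5,-57,34],[.5,-60,38]]));print('fit',r.x,r.fun)
    for d in(30,32,34,36): print(d,minimize(lambda v:f([v[0],v[1],d]),[.5,-60],method='Nelder-Mead',options=dict(initial_simplex=[[.5,-60],[3,-60],[.5,-57]])).fun)
E
python3 m.py
```

```text
17.2 [  2.2  -60.14 157.71] [-0.43 -1.26  0.34]
side none
top 0.82 462 488 210 246 454
fit [ -5.28 -44.17  62.6 ] 464.58039215686273
30 520.7490196078431
32 522.5137254901961
34 518.0745098039215
36 519.5843137254901
```

{"method": "arm_command", "body": {
  "series": [
    {"x": 0,"y": 0,"z": -40,"rx": 0,"ry": 0,"rz": 0},
    {"x": 0,"y": -40,"z": -80,"rx": 0,"ry": 0,"rz": 0},
    {"x": 0,"y": -80,"z": -100,"rx": 0,"ry": 0,"rz": 0},
    {"x": 0,"y": -120,"z": -100,"rx": 0,"ry": 0,"rz": 0},
    {"x": 0,"y": -120,"z": -100,"rx": 0,"ry": 0,"rz": 0}
  ]
}}

```text
time: 17.9
tool_pos: [0.4179, -0.1637, 0.2608]
tool_rot: [2.713, -0.005, 1.245]
contact_force: [-0.5, 0.7, 0.4]
opening: 0.0499
grip_force: 0.0
```

```bash
python3 m.py
python3 - <<'E'
from h import *
for n in('side','top'):
    p=cam(n,'out_%s.png'%n)
    print(n,[(P.T@(np.array(k['point'])-O)*1e3,round(k['confidence'],2)) for k in mark_of(p,'scraper')[:2]])
E
```

```text
17.9 [-127.39  -58.63  253.4 ] [-0.54  0.65  0.4 ]
side 0.91 341 371 130 163 355
fit [ -2.1  -78.25  48.74] 75.69411764705883
30 120.26666666666665
32 111.70588235294117
34 104.70196078431371
36 100.08235294117648
top 0.7 463 497 211 249 898
fit [  0.01 -56.86   9.96] 163.6392156862745
30 221.8235294117647
32 229.75294117647059
34 242.0705882352941
36 250.13333333333333
side [(array([  5.15870134, -57.78421555, -32.9691103 ]), 0.69), (array([-171.03814525,  356.36476613,  -12.92734823]), 0.41)]
top [(array([  4.32675825, -62.11371014, -36.22231599]), 0.78)]
```

Run:
```python
from h import *
fo=globals().get('finger_overhang') or observe().get('finger_overhang');print('overhang',fo)
p=cam('side');im=p['pixels'];hsv=cv2.cvtColor(im,cv2.COLOR_BGR2HSV)
# predicted handle corner pixels for depth 36 and 33.5
for d in(36,33.5):
    print(d,proj(p,[pan(.8+a,-60+b,z-d) for z in(115,60) for a,b in((8,18),(8,-18),(-8,-18),(-8,18))]).round(1).tolist())
t=trace(p,'scraper')[0]['pixels']
for y in range(100,165,2):
    xs=np.nonzero(t[y])[0]; 
    if len(xs):print(y,xs.min(),xs.max(),end='; ')
print()
fo=fo or .06
T=tool(0,0)
for h in(100,): delta(pan(.8,-60,h+fo*1e3),T)
```

```text
overhang 0.0655
36 [[351.8, 133.9], [362.0, 126.5], [368.1, 131.8], [358.0, 139.4], [340.8, 153.0], [350.7, 145.5], [356.5, 150.6], [346.7, 158.3]]
33.5 [[352.3, 133.0], [362.5, 125.5], [368.6, 130.9], [358.6, 138.5], [341.3, 152.2], [351.2, 144.7], [357.0, 149.8], [347.2, 157.4]]
130 365 368; 132 363 370; 134 361 371; 136 359 370; 138 357 369; 140 355 368; 142 353 366; 144 351 365; 146 350 363; 148 348 362; 150 347 360; 152 346 357; 154 346 355; 156 345 352; 158 343 349; 160 342 347; 162 340 344; 164 339 341; 
d [  0.  120.2  89. ] r [ 0.16 -0.09 -0.03]
```

{"method": "arm_command", "body": {
  "series": [
    {"x": 0,"y": 40,"z": 0,"rx": 0,"ry": 0,"rz": 0},
    {"x": 0,"y": 80,"z": 0,"rx": 0,"ry": 0,"rz": 0},
    {"x": 0,"y": 117,"z": 20,"rx": 0,"ry": 0,"rz": 0},
    {"x": 0,"y": 117,"z": 50,"rx": 0,"ry": 0,"rz": 0},
    {"x": 0,"y": 117,"z": 80,"rx": 0,"ry": 0,"rz": 0},
    {"x": 0,"y": 117,"z": 95,"rx": 0,"ry": 0,"rz": 0},
    {"x": 0,"y": 117,"z": 102,"rx": 0,"ry": 0,"rz": 0},
    {"x": 0,"y": 117,"z": 102,"rx": 0,"ry": 0,"rz": 0}
  ],
  "hand": 0,
  "squeeze": 10
}}

```text
time: 19.2
tool_pos: [0.5647, -0.2148, 0.2218]
tool_rot: [2.704, -0.002, 1.244]
contact_force: [-0.4, -0.5, 0.9]
opening: 0.0002
grip_force: 0.0
```

{"method": "arm_command", "body": {
  "series": [
    {"x": 0,"y": 0,"z": 2,"rx": 0,"ry": 0,"rz": 0},
    {"x": 0,"y": 0,"z": 4,"rx": 0,"ry": 0,"rz": 0},
    {"x": 0,"y": 0,"z": 4,"rx": 0,"ry": 0,"rz": 0}
  ]
}}

```text
time: 19.5
tool_pos: [0.5664, -0.2154, 0.2195]
tool_rot: [2.701, -0.001, 1.244]
contact_force: [-0.0, -0.0, 0.1]
opening: 0.0006
grip_force: 0.0
```

```bash
cat > f.py <<'E'
from h import *
s=observe();R0=R.from_euler('xyz',s['tool_rot']).as_matrix()
print('tip panel',(P.T@(s['tool_pos']+R0[:,2]*.0655-O)*1e3).round(1),'F',(P.T@np.array(s['contact_force'])).round(1))
E
python3 f.py
```

```text
tip panel [ -2.1 -59.9  84. ] F [ 0.1 -0.   0.1]
```

{"method": "arm_command", "body": {
  "series": [
    {"x": 0,"y": 0,"z": 1,"rx": 0,"ry": 0,"rz": 0},
    {"x": 0,"y": 0,"z": 2,"rx": 0,"ry": 0,"rz": 0},
    {"x": 0,"y": 0,"z": 3,"rx": 0,"ry": 0,"rz": 0},
    {"x": 0,"y": 0,"z": 3,"rx": 0,"ry": 0,"rz": 0}
  ]
}}

```text
time: 19.9
tool_pos: [0.5683, -0.2162, 0.2186]
tool_rot: [2.698, -0.001, 1.244]
contact_force: [-5.6, 1.7, 12.4]
opening: 0.0004
grip_force: 7.0
```

```bash
python3 f.py
```

```text
tip panel [ -0.4 -60.1  82.3] F [-0.  -0.1 13.7]
```

{"method": "arm_command", "body": {
  "series": [
    {"x": 0,"y": 0,"z": 1,"rx": 0,"ry": 0,"rz": 0},
    {"x": 0,"y": 0,"z": 2,"rx": 0,"ry": 0,"rz": 0},
    {"x": 0,"y": 2,"z": 2,"rx": 0,"ry": 0,"rz": 0},
    {"x": 0,"y": 2,"z": 2,"rx": 0,"ry": 0,"rz": 0}
  ]
}}

```text
time: 20.3
tool_pos: [0.5717, -0.2175, 0.22]
tool_rot: [2.693, 0.0, 1.244]
contact_force: [-9.8, 3.5, 23.6]
opening: 0.0003
grip_force: 12.7
```

```bash
python3 f.py
```

```text
tip panel [  3.9 -60.3  82. ] F [ 0.5  0.2 25.8]
```

{"method": "arm_command", "body": {
  "series": [
    {"x": 0,"y": 0,"z": -20,"rx": 0,"ry": 0,"rz": 0},
    {"x": 0,"y": 0,"z": -60,"rx": 0,"ry": 0,"rz": 0},
    {"x": 0,"y": -30,"z": -100,"rx": 0,"ry": 0,"rz": 0},
    {"x": 0,"y": -80,"z": -110,"rx": 0,"ry": 0,"rz": 0},
    {"x": 0,"y": -130,"z": -110,"rx": 0,"ry": 0,"rz": 0},
    {"x": 50,"y": -140,"z": -110,"rx": 0,"ry": 0,"rz": 0},
    {"x": 100,"y": -140,"z": -110,"rx": 0,"ry": 0,"rz": 0},
    {"x": 100,"y": -140,"z": -110,"rx": 0,"ry": 0,"rz": 0}
  ]
}}

```text
time: 21.1
tool_pos: [0.438, -0.063, 0.2556]
tool_rot: [2.701, -0.003, 1.248]
contact_force: [-0.2, -0.5, 0.1]
opening: 0.0007
grip_force: 0.0
```

```bash
cat > m2.py <<'E'
from h import *
from scipy.optimize import minimize
np.set_printoptions(precision=2,suppress=True)
def poly(p,dx,dy,depth,lean):
    m=np.zeros((480*4,640*4),np.uint8);c,s=np.cos(np.radians(lean)),np.sin(np.radians(lean))
    for hx,hy,a,b in((2,22,max(depth,0)+.5,66),(8,18,60,115)):
        X=[]
        for z in(a,b):
            for i in(-hx,hx):
                for j in(-hy,hy): X.append(pan(dx+c*i-s*(z-depth),dy+j,s*i+c*(z-depth)))  # pivot at the mouth
        cv2.fillConvexPoly(m,cv2.convexHull((proj(p,X)*4+1.5).astype(np.int32)),255)
    return cv2.resize(m,(640,480),interpolation=cv2.INTER_AREA)/255.
D=[]
for n in('side','top'):
    p=cam(n,'fin_%s.png'%n)
    t=trace(p,'scraper')
    if t:
        T=t[0]['pixels'].astype(float);ys,xs=np.nonzero(T);print(n,t[0]['confidence'],xs.min(),xs.max(),ys.min(),ys.max(),int(T.sum()));D.append((p,T))
f=lambda v:sum(np.abs(poly(p,*v)-T).sum() for p,T in D)
for d in(28,30,32,34,36,38):
    r=min((minimize(lambda v:f([v[0],v[1],d,v[2]]),[.5,-60,l],method='Nelder-Mead',options=dict(initial_simplex=[[.5,-60,l],[3,-60,l],[.5,-57,l],[.5,-60,l+3]])) for l in(0,3)),key=lambda r:r.fun);print(d,r.x,r.fun)
E
python3 m2.py
```

```text
side 0.65 339 371 131 165 354
top 0.55 463 497 211 250 936
28 [ -0.23 -60.04   5.28] 201.95686274509802
30 [ -0.14 -60.4    5.69] 173.60784313725492
32 [ -0.2  -60.21   6.25] 145.68235294117648
34 [ -0.4  -60.61   6.44] 126.44313725490196
36 [  0.2  -61.3    7.63] 121.07450980392156
38 [  0.06 -61.39   7.94] 132.41176470588238
```

Run:
```python
from h import *
p=cam('top');r=rect(p,O,YAW)[60:420,30:390];a=cv2.imread('pics/d3.png')
print('dial diff',cv2.absdiff(r,a).max(2)[20:340,20:340].__gt__(60).mean())
q=cam('side');s0=cv2.imread('pics/side2.png')
rs=rect(q,O,YAW)[60:420,30:390];r0=rect(dict(q,pixels=s0),O,YAW)[60:420,30:390];print('dial side',(cv2.absdiff(rs,r0).max(2)>60).mean())
s1=cv2.imread('pics/side1.png');t1=cv2.imread('pics/top1.png')
for n,i,j,b in(('chisel',s1,q['pixels'],(268,268,300,316)),('knife',s1,q['pixels'],(232,345,272,395)),('jar',s1,q['pixels'],(210,200,250,270)),('stone',s1,q['pixels'],(408,228,458,320)),('jar t',t1,p['pixels'],(278,100,322,158)),('chis t',t1,p['pixels'],(200,205,235,245)),('knife t',t1,p['pixels'],(110,215,145,255))):
    x,y,X,Y=b;print(n,(cv2.absdiff(i[y:Y,x:X],j[y:Y,x:X]).max(2)>60).mean().round(3))
```

```text
dial diff 0.0
dial side 0.0
chisel 0.025
knife 0.234
jar 0.0
stone 0.0
jar t 0.0
chis t 0.0
knife t 0.0
```

Run:
```python
from h import *
p=cam('side')
for k in trace(p,'knife')[:2]:
    ys,xs=np.nonzero(k['pixels']);print(k['confidence'],cv2.minAreaRect(np.column_stack([xs,ys]).astype(np.float32)),len(xs))
s1=cv2.imread('pics/side1.png');d=(cv2.absdiff(s1,p['pixels']).max(2)>60)[345:395,232:272]
ys,xs=np.nonzero(d);print(xs.min()+232,xs.max()+232,ys.min()+345,ys.max()+345)
m=trace(p,'knife')[0]['pixels'];print('changed on knife mask',(cv2.absdiff(s1,p['pixels']).max(2)>60)[m].mean(), 'brightness', s1[m].mean(0),p['pixels'][m].mean(0))
```

```text
0.86 ((247.42471313476562, 374.8260803222656), (49.70916748046875, 28.80550193786621), 61.821407318115234) 788
0.18 ((229.95294189453125, 235.7882080078125), (65.51300048828125, 33.407291412353516), 77.47119140625) 1943
241 271 346 377
changed on knife mask 0.0 brightness [59.06852792 74.48096447 89.59771574] [64.29060914 80.93020305 97.30964467]
```

The knife hasn't moved; the change in the image was only the missing scraper and its shadow. Handing in.

```bash
python3 -c "
from cell import *
print(hand_in())"
```

```text
the job is handed in; nothing more can be done
None
```

The sleeve was turned from 9 to 3 and rests in its click. The scraper is in the panel slot against a firm stop, which I take as fully home: the camera fit gave about 35–36 mm of the 36 mm depth, though the arm's own readings suggested 2–3 mm less, and it leans about 7° downslope. I let go of everything, the other tools, jar and stone showed no movement, and the job was handed in at about 21 s.

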